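Close a frame joint with the bench quick clamp

TASK

Two quick clamps stand on the counter; in one of them lies a small wooden frame joint whose two pieces still stand apart. Squeeze that clamp's trigger against its grip, as often as it takes, until its jaw has pushed the joint fully shut, then press its release tab down until the jaw has sprung all the way back. Let the clamp push the wood, not your fingers, and leave the other clamp unworked.

Things in the scene. Friction and masses are not known exactly. Their poses are not given: they have to be found in the camera images.
- clamp: The quick clamp holding the wooden joint, a bar clamp fixed on a 272 x 60 x 8 mm plywood board, jaws and pistol grip up, black housing (top z = 0.058 m). Origin: underside of the board, below the gap between trigger and grip. +x runs along the bar from the moving jaw (x = -0.165) to the release tab (x = 0.088); z up. An equal clamp without wood stands 14 to 19 cm to its left or right.
- clamp_trigger (a joint): Sprung trigger lever, 10 mm thick, 20 wide, top z = 0.12: rad, 0 at rest, 0.24 squeezed against the grip; springs back by itself. Squeeze it to the grip along the clamp's x axis; 5 to 20 N. A full stroke from 0 walks the jaw 10 to 15 mm and a ratchet with 5 mm teeth holds it; then let it come right back and squeeze again. It stops short when the joint is shut.
- clamp_grip (a point): Fixed point to centre a gripper on when squeezing, (0.003, 0, 0.105) in the clamp's frame. The grip is a fixed post 16 mm thick and 24 wide, its rear face 14 mm behind this point (+x), its top 21 mm above. The trigger's front face is 32 mm before the point (-x) at rest, 35 at its top, and 14 when fully squeezed: 46 mm over both at rest, 28 squeezed.
- clamp_tab_top (a point): Centre of the top of this clamp's release tab: a ribbed steel thumb plate, 26 x 26 mm, at the rear end of the clamp, 85 mm behind the grip point and 62 mm above the counter. Pressed straight down (2 to 5 N) it goes 8 mm to its stop and frees the ratchet after 4 mm; keep it down for half a second and the sprung jaw runs all the way back.
- rail_mid (a point): Centre of the loose wooden piece, a 40 x 43 x 32 mm pale block with an 18 mm tenon pointing along the clamp's +x into the mortise of the fixed piece. It lies on two runners between moving jaw and fixed piece. In the clamp's frame x is -0.1135 to -0.1215 at the start (gap 9 to 17 mm), -0.1045 with the joint fully shut; z 0.046.
- clamp_jaw (a joint): Travel of this clamp's moving jaw along its bar, in m: 0 fully open (start), grows towards the wood, 0.0255 when it bears on the fully shut joint; it settles back about 1 mm onto the ratchet when the trigger is let go.
- spare_jaw (a joint): The same for the other, empty clamp: 0 fully open; it must stay there.
Things that resemble listed ones, but are neither listed nor needed, are in the scene too. Leave any purple look-alike of the part that bears rail_mid alone.

How it is judged:
On the way:
1. the joint is shut and the clamp's jaw stands on it (x of rail_mid in the frame of clamp above -0.1075 m and value of joint clamp_jaw above 0.0195 m), for 0.2 s.
At the end, for the whole second after the job is handed in: The joint is shut (the wooden rail within 3 mm of fully home, still lying in the clamp), this clamp's jaw is back within 5 mm of fully open, and the other clamp's jaw is still within 5 mm of fully open (x of rail_mid in the frame of clamp above -0.1075 m and distance between rail_mid and clamp below 0.125 m and value of joint each of clamp_jaw, spare_jaw below 0.005 m); the robot touches nothing.
It fails at once if the other clamp's jaw is walked forward (more than 5 mm) (value of joint spare_jaw above 0.005 m).
It fails at once if the gripper's fingers push on the loose wooden piece (more than 2 N) (contact force between the fingers and rail above 2 N).
It also fails if it takes over 40 s, if anything falls off the work surface, if the arm or the gripper's body presses on something with over 40 N, if the wrist force passes 120 N, or if a joint passes its speed limit or range.

ROBOT

A 6-joint arm with a two-finger parallel gripper is mounted at the origin on a cart in front of the work surface, level with it; the furniture and walls round the work are solid. World frame = base frame: x ahead of the robot, y to its left, z up, the work surface at z = 0. Lengths are in m, angles in rad, forces in N, time in s.
With the tool pointing down it reaches from about 0.35 to 0.975 m from the base axis. Payload 4.9 kg.
Tool frame: the origin (TCP) lies at the very end of the fingers, on their centre line; the grasp point (between the pads) lies 19 mm behind it; z points along the fingers, x is the direction in which the jaws open and shut, and the axes are right-handed (so a half turn about z gives the same grasp; the last joint's range is limited). The gripper opens to 85 mm and grips with 20 to 120 N. Pads are 22 mm wide; open, the fingers measure 114 mm over their backs; the gripper's body (76 mm by 85 mm) begins 54 mm behind the grasp point. The pads swing forward as they close: fully open they stand 13 mm farther back than shut.
Start: joints at [-1.332, 0.053, 1.613, -0, 1.476, -0.119], TCP at [0.219, -0.585, 0.231] pointing down, gripper open.
Joint ranges: [-3.01, 3.01], [-1.01, 2.22], [0.06, 2.58], [-1.02, 4.17], [0.09, 2.62], [-3.14, 3.14]. Speed limits (rad/s): [2.57, 2.57, 3.14, 3.14, 3.14, 3.14].

INTERFACE

Orientations are given as a rotation vector (axis times angle).
In Python, from station import readout, viewer, ctrl, nets gives the robot as it stands. The module is installed in compiled form; this text tells all that it offers.
- The arm moves only by the tool step_arm, never from a script. Its argument "moves" is a list that holds one entry, the list of rows, each a list of 4 numbers: the shift along the world's x, y, z in cm, then the turn about the world's z in rad. In form: [[[dx, dy, dz, yaw], ...]]. A call has 1 to 10 rows; each row shifts and turns the commanded pose from where the row before left it; what a row does not reach is not made up. A row lasts 1/12 s, in which the tool goes at most 41.7 mm and 7.16 degrees, less where a joint would pass 70% of its speed; a pose out of reach is approached as far as the arm can. A call is refused whole if a number of a shift passes 4.17 or a number of a turn 0.125, either way. A call with a gripper value outside its range is refused whole. "grip" is the closure, from 0 (fully open) to 1 (shut), set as the call begins (left out, the last holds). The fingers move at their own pace and stop on an object; "squeeze" is the grip in N (left out, the last holds). Time passes only in rows, so rows that do not move let the fingers close. It gives the time, the measured TCP pose, the force and the opening at its end, in the units of the state.
- readout.get_obs(): the state, without advancing time (a new reading comes with each control period).
- viewer.get_image(name): name is "scene" or "top" or "wrist"; returns the picture (420x560x3 uint8, blue, green, red); there is no depth.
- viewer.calibration(name): a dict with "camera_matrix" (3x3 intrinsics, pixels), "R" (3x3) and "t" (3): a world point X has camera coordinates R X + t. Camera axes: x right, y down, z forward; pixel columns grow to the right and rows downward; lengths in m; the calibration is good to about 2 mm. A picture is of the moment at which its call begins: read the wrist's pose just before it. calibration takes no time and is no camera call; for the wrist camera it gives the pose at the moment of the call.
- ctrl.finish_job(): hands the job in, once; it reports no verdict.
Trained networks look in the newest picture that a camera, given by its name, has taken for a name from the list of things; names that differ only in an ending like _2 or _b are one class to them, and where a whole thing is asked for, a point or a joint stands for the part that bears it (a point fixed in the world has none). Each returns a list of dicts, best first, with "confidence" (0 to 1); they miss things now and then, are a little off and sometimes report something else, mostly with a low value. They report only what shows in the picture. A call takes as long as a camera call. They do not tell look-alikes from the thing itself.
- nets.masks_of(camera, thing): "region" (420x560 bool, what is visible of it) and "box" ([left, top, right, bottom] in pixels, round what is visible of it).
- nets.pinpoint(camera, thing): "at" ([column, row] in pixels: a listed point, or the origin of a listed thing).
The state is a dict: "t": time; "q": joint angles; "dq": joint speeds; "effort": joint torques, N m; "tool_pos": TCP position; "tool_rot": TCP orientation; "contact_force": force on the tool from outside, world axes, zero at the start; "wrist_torque": the same for the moment, N m; "opening": finger opening in m.
Only numpy, scipy, OpenCV 4.12 (cv2) and the standard library are available. Lean on these libraries where they do the work, as an engineer would, in place of code of your own. Each camera call takes 0.05 s, during which the arm holds its last target. There are 200 camera calls.

## Working session

There is one attempt and no reset: what is moved stays moved. The work goes in short steps, Python scripts to look and compute and a tool call to move; the robot and the scene stay as the last step left them, time stands still between calls to the robot, and variables do not carry over. Pictures are saved under pics/ and viewed, about 8 in all and at most 12, crops included, and the job is handed in when it is done.

Besides the shell and the picture viewer there is one more tool, called as name(argument=value, ...), one argument or row to a line, values as JSON. step_arm: Moves the arm, as the interface text tells. Its arguments: {"type":"object","properties":{"moves":{"type":"array","items":{"type":"array","items":{"type":"array","items":{"type":"number"}}}},"grip":{"type":"number"},"squeeze":{"type":"number"}},"required":["moves"]}

```bash
mkdir -p pics; cat > h.py <<'E'
import numpy as np, cv2
from station import readout, viewer, ctrl, nets
def ray(cam,px,z):
    c=viewer.calibration(cam);K=np.array(c["camera_matrix"]);R=np.array(c["R"]);t=np.array(c["t"])
    d=R.T@np.linalg.inv(K)@np.array([px[0],px[1],1.]);o=-R.T@t
    return o+d*(z-o[2])/d[2]
def proj(cam,X):
    c=viewer.calibration(cam);p=np.array(c["camera_matrix"])@(np.array(c["R"])@np.array(X)+np.array(c["t"]));return p[:2]/p[2]
E
python3 - <<'E'
from h import *
o=readout.get_obs();print(o["t"],o["tool_pos"],o["tool_rot"],o["opening"])
ims=[viewer.get_image(n) for n in("scene","top")]
cv2.imwrite("pics/a.png",ims[0]);cv2.imwrite("pics/b.png",ims[1])
for c in("scene","top"):
  print(c,"cam",-np.array(viewer.calibration(c)["R"]).T@np.array(viewer.calibration(c)["t"]))
  for n,z in(("clamp_grip",.105),("clamp_tab_top",.062),("rail_mid",.046),("clamp",0)):
    for d in nets.pinpoint(c,n)[:4]: print(c,n,round(d["confidence"],2),np.round(d["at"]),np.round(ray(c,d["at"],z),3))
E
```

```text
0.0 [ 0.21874321 -0.58479341  0.23004544] [-2.58016085e+00  1.78989984e+00  2.43738104e-03] 0.08512429971201513
scene cam [0.05793637 0.6360822  0.56586231]
scene clamp_grip 0.85 [221. 235.] [0.641 0.185 0.105]
scene clamp_tab_top 0.78 [248. 279.] [0.554 0.205 0.062]
scene rail_mid 0.81 [190. 241.] [0.748 0.18  0.046]
scene rail_mid 0.69 [312. 317.] [0.422 0.193 0.046]
scene rail_mid 0.6 [385. 240.] [ 0.453 -0.07   0.046]
scene clamp 0.6 [226. 284.] [0.635 0.191 0.   ]
top cam [0.54497636 0.05566676 0.9456902 ]
top clamp_grip 0.93 [206. 188.] [0.632 0.193 0.105]
top clamp_tab_top 0.51 [206. 229.] [0.55  0.204 0.062]
top rail_mid 0.79 [220. 135.] [0.75  0.171 0.046]
top rail_mid 0.78 [357. 256.] [ 0.484 -0.115  0.046]
top rail_mid 0.68 [204. 189.] [0.635 0.207 0.046]
top clamp 0.74 [213. 190.] [0.637 0.194 0.   ]
```

View pics/a.png

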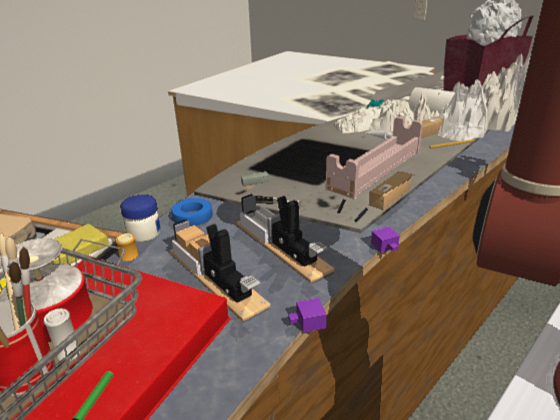

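View pics/b.png

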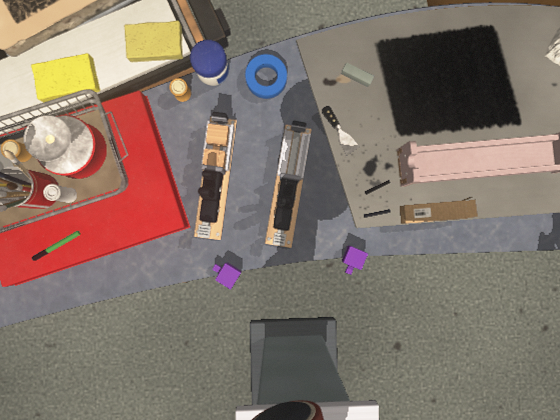

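The top view shows the wooden-jointed clamp on the left: rail at about (220,135), grip (206,188) and tab (206,229). The empty clamp is on the right, about (288,185). The purple look-alikes are at (228,274) and (355,258). The trained networks agree with this.

Candidates: the left clamp (210,185) holds wood, so I choose it. The right clamp (288,185) is empty, and the two purple blocks are decoys. Next I hover over the left clamp and check it in a close crop.

step_arm(
  moves=[
    [[1.9,3.5,0.3,0.05],[1.9,3.5,0.3,0.05],[1.9,3.5,0.3,0.05],[1.9,3.5,0.3,0.05],[1.9,3.5,0.3,0.05],[1.9,3.5,0.3,0.05],[1.9,3.5,0.3,0.05],[1.9,3.5,0.3,0.05],[1.9,3.5,0.3,0.05],[1.9,3.5,0.3,0.05]],
  ],
)

```text
t: 1.33
tool_pos: [0.4094, -0.2336, 0.2618]
tool_rot: [2.945, -1.093, 0.002]
contact_force: [0.9, -0.5, 0.2]
opening: 0.0855
```

step_arm(
  moves=[
    [[1.9,3.5,0,0.05],[1.9,3.5,0,0.05],[1.9,3.5,0,0.05],[1.9,3.5,0,0.05],[1.9,3.5,0,0.05],[1.9,3.5,0,0.05],[1.9,3.5,0,0.05],[1.9,3.5,0,0.05],[1.9,3.5,0,0.05],[1.9,3.5,0,0.05]],
  ],
)

```text
t: 2.17
tool_pos: [0.5995, 0.1167, 0.2614]
tool_rot: [3.124, -0.329, 0.001]
contact_force: [-0.4, -1.3, 0.4]
opening: 0.0856
```

step_arm(
  moves=[
    [[1.9,3.5,0,0.05],[0,0,0,0],[0,0,0,0],[0,0,0,0]],
  ],
)

```text
t: 2.5
tool_pos: [0.6177, 0.1495, 0.2611]
tool_rot: [3.131, -0.255, -0.001]
contact_force: [0.0, -0.2, 0.1]
opening: 0.0854
```

```bash
python3 - <<'E'
from h import *
from scipy.spatial.transform import Rotation as Ro
o=readout.get_obs();R=Ro.from_rotvec(o["tool_rot"]).as_matrix();print(o["t"],o["tool_pos"],R.round(3),o["q"])
c="wrist";im=viewer.get_image(c);cv2.imwrite("pics/c.png",im)
print("cam",-np.array(viewer.calibration(c)["R"]).T@np.array(viewer.calibration(c)["t"]))
for n,z in(("clamp_grip",.105),("clamp_tab_top",.062),("rail_mid",.046),("clamp",0)):
    for d in nets.pinpoint(c,n)[:4]: print(c,n,round(d["confidence"],2),np.round(d["at"]),np.round(ray(c,d["at"],z),4))
E
```

```text
2.5 [0.61771938 0.14954721 0.26106014] [[ 0.987 -0.162 -0.001]
 [-0.162 -0.987 -0.   ]
 [-0.     0.001 -1.   ]] [ 1.20700782e-01  6.20175240e-02  1.55374713e+00 -4.26641838e-04
  1.52646100e+00  2.83486386e-01]
cam [0.63119097 0.22776781 0.4030008 ]
wrist clamp_grip 0.73 [285. 137.] [0.6309 0.1955 0.105 ]
wrist clamp_tab_top 0.9 [201. 135.] [0.5484 0.2059 0.062 ]
wrist rail_mid 0.8 [404. 130.] [0.7542 0.1753 0.046 ]
wrist rail_mid 0.73 [214. 364.] [ 0.4934 -0.0854  0.046 ]
wrist clamp 0.7 [287. 125.] [0.636 0.197 0.   ]
```

View pics/c.png

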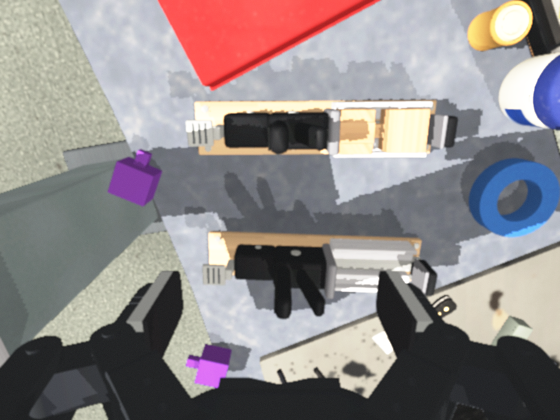

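The wrist view confirms the choice: the upper clamp has pale wood in its jaws at (375,130), grip (280,137) and tab (201,133). The lower one is empty. The measured distances agree with the description (grip–tab 83 mm, grip–rail 125 mm), and the jaw axis is already nearly parallel to the clamp. I move above the grip and look again.

step_arm(
  moves=[
    [[0.4,1.5,0,0],[0.5,1.5,0,0],[0.5,1.5,0,0],[0,0,-3,0],[0,0,-3,0],[0,0,-2.5,0],[0,0,0,0],[0,0,0,0]],
  ],
)

```text
t: 3.42
tool_pos: [0.6309, 0.1955, 0.1743]
tool_rot: [3.13, -0.254, -0.006]
contact_force: [0.2, -0.2, 0.4]
opening: 0.0854
```

```bash
python3 - <<'E'
from h import *
o=readout.get_obs();print(o["t"],o["tool_pos"],o["contact_force"])
c="wrist";im=viewer.get_image(c)
print("cam",-np.array(viewer.calibration(c)["R"]).T@np.array(viewer.calibration(c)["t"]))
for n,z in(("clamp_grip",.105),("clamp_tab_top",.062),("rail_mid",.046)):
    for d in nets.pinpoint(c,n)[:2]: print(n,round(d["confidence"],2),np.round(d["at"]),np.round(ray(c,d["at"],z),4))
# predicted outline for hypothesised pose: grip rear-top and trigger tops
g=np.array([.632,.1945,0]);a=-.155;ex=np.array([-np.cos(a),-np.sin(a),0]);ey=np.array([-ex[1],ex[0],0])
def P(x,y,z): return proj(c,g+ex*x+ey*y+np.array([0,0,z]))
for pts,col in (([(-.002,-.012,.126),(.014,-.012,.126),(.014,.012,.126),(-.002,.012,.126)],(0,0,255)),([(-.035,-.01,.12),(-.025,-.01,.12),(-.025,.01,.12),(-.035,.01,.12)],(0,255,0)),([(.072,-.013,.062),(.098,-.013,.062),(.098,.013,.062),(.072,.013,.062)],(255,0,0)),([(-.178+.003-.003,-.03,.008),(.0937,-.03,.008),(.0937,.03,.008),(-.178,.03,.008)],(0,255,255))):
    cv2.polylines(im,[np.array([P(*p) for p in pts]).round().astype(int)],True,col,1)
cv2.imwrite("pics/d.png",cv2.resize(im,None,fx=1.4,fy=1.4))
E
```

```text
3.4167 [0.63090569 0.19554504 0.17432679] [ 0.16635024 -0.17215211  0.40977729]
cam [0.64564532 0.27431951 0.31863246]
clamp_grip 0.83 [278. 222.] [0.6327 0.1961 0.105 ]
clamp_tab_top 0.88 [172. 205.] [0.5487 0.2078 0.062 ]
rail_mid 0.94 [426. 198.] [0.7581 0.1749 0.046 ]
rail_mid 0.56 [ 98. 248.] [0.4677 0.176  0.046 ]
```

View pics/d.png

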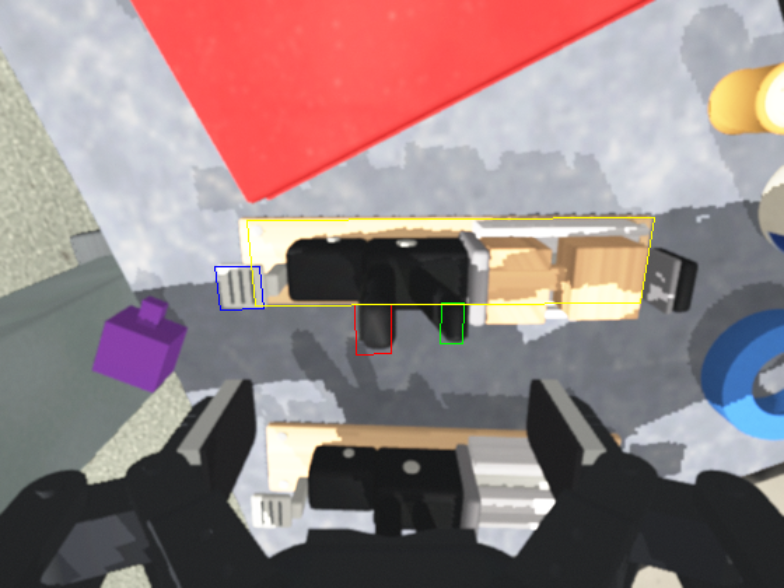

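The drawn outlines for grip (0.632, 0.1945) fit the board, tab, grip and trigger to 2–3 mm. The grip sits about 1–2 mm further toward +x and +y, so I correct to (0.633, 0.196) and descend.

step_arm(
  moves=[
    [[0.2,0.05,0,0],[0,0,-2,0],[0,0,-2,0],[0,0,-2,0],[0,0,-1.5,0],[0,0,-1,0],[0,0,0,0],[0,0,0,0]],
  ],
  grip=0,
)

```text
t: 4.28
tool_pos: [0.634, 0.1951, 0.0915]
tool_rot: [3.131, -0.256, -0.0]
contact_force: [0.0, -0.0, 0.1]
opening: 0.0853
```

step_arm(
  moves=[
    [[0,0,0,0],[0,0,0,0],[0,0,0,0],[0,0,0,0],[0,0,0,0],[0,0,0,0],[0,0,0,0],[0,0,0,0]],
  ],
  grip=1,
  squeeze=40,
)

```text
t: 4.95
tool_pos: [0.6305, 0.1962, 0.096]
tool_rot: [3.131, -0.253, -0.015]
contact_force: [-25.3, -1.8, 25.3]
opening: 0.0269
```

step_arm(
  moves=[
    [[0,0,0,0],[0,0,0,0],[0,0,0,0],[-0.2,0.05,0,0],[0,0,0,0],[0,0,0,0]],
  ],
  grip=0.2,
)

```text
t: 5.45
tool_pos: [0.6317, 0.1955, 0.0908]
tool_rot: [3.131, -0.256, -0.001]
contact_force: [0.1, -0.3, 0.3]
opening: 0.0682
```

```bash
cat > look.py <<'E'
import sys
from h import *
o=readout.get_obs();print(o["t"],o["tool_pos"],o["contact_force"],o["opening"])
for c in ("top","wrist"):
  im=viewer.get_image(c)
  if c=="wrist": w=im
  else: tp=im
  for n,z in(("rail_mid",.046),("clamp_tab_top",.062)):
    for d in nets.pinpoint(c,n)[:3]: print(c,n,round(d["confidence"],2),np.round(d["at"]),np.round(ray(c,d["at"],z),4))
t=cv2.resize(tp[90:250,170:320],None,fx=2.6,fy=2.6);w=cv2.resize(w,(520,390))
H=max(t.shape[0],390);o=np.zeros((H,t.shape[1]+400,3),np.uint8);o[:t.shape[0],:t.shape[1]]=t;o[:390,t.shape[1]:]=w[:,90:490]
cv2.imwrite(sys.argv[1],o)
E
python3 look.py pics/e.png
```

```text
5.45 [0.63166393 0.19551919 0.09082802] [ 0.11100443 -0.29045157  0.33859482] 0.06820326991807436
top rail_mid 0.81 [355. 257.] [ 0.4808 -0.1113  0.046 ]
top rail_mid 0.75 [227. 274.] [0.4538 0.1635 0.046 ]
top rail_mid 0.53 [221. 139.] [0.7421 0.1689 0.046 ]
top clamp_tab_top 0.56 [201. 229.] [0.5504 0.2133 0.062 ]
wrist rail_mid 0.87 [472. 235.] [0.7466 0.1789 0.046 ]
wrist rail_mid 0.62 [ 42. 293.] [0.4777 0.1829 0.046 ]
```

View pics/e.png

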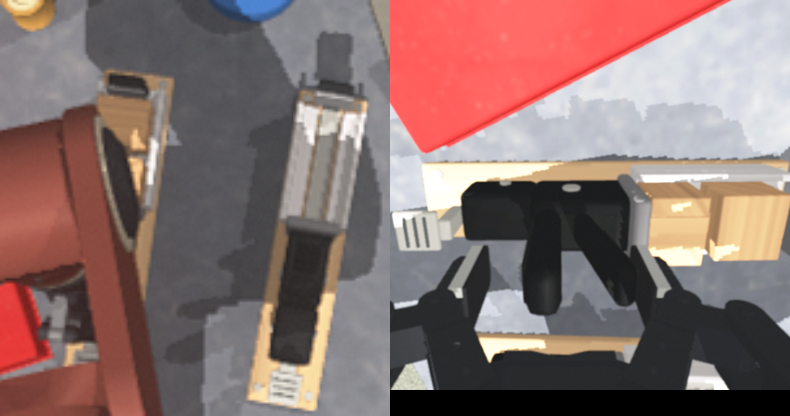

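The jaw advanced and the gap is now small: the rail went from about x 0.758 to 0.747. The trigger is back and the spare clamp is untouched. I squeeze again.

step_arm(
  moves=[
    [[0,0,0,0],[0,0,0,0],[0,0,0,0],[0,0,0,0],[0,0,0,0],[0,0,0,0],[0,0,0,0],[0,0,0,0]],
  ],
  grip=1,
)

```text
t: 6.42
tool_pos: [0.6322, 0.1958, 0.096]
tool_rot: [3.131, -0.254, -0.0]
contact_force: [-9.9, -2.7, 18.8]
opening: 0.0301
```

step_arm(
  moves=[
    [[0,0,0,0],[0,0,0,0],[0,0,0,0],[0,0,0,0],[0,0,0,0],[0,0,0,0]],
  ],
  grip=0.2,
)

```text
t: 6.92
tool_pos: [0.6316, 0.1955, 0.0906]
tool_rot: [3.131, -0.256, -0.001]
contact_force: [0.5, 0.7, -0.6]
opening: 0.0682
```

step_arm(
  moves=[
    [[0,0,0,0],[0,0,0,0],[0,0,0,0],[0,0,0,0],[0,0,0,0],[0,0,0,0],[0,0,0,0],[0,0,0,0]],
  ],
  grip=1,
)

```text
t: 7.58
tool_pos: [0.637, 0.1949, 0.0953]
tool_rot: [-3.13, 0.256, -0.02]
contact_force: [9.1, -2.8, 4.6]
opening: 0.0399
```

step_arm(
  moves=[
    [[0,0,0,0],[0,0,0,0],[0,0,0,0],[0,0,0,0],[0,0,0,0],[0,0,0,0]],
  ],
  grip=0.2,
)

```text
t: 8.08
tool_pos: [0.6316, 0.1956, 0.091]
tool_rot: [3.131, -0.255, -0.001]
contact_force: [1.0, -1.3, 0.2]
opening: 0.0683
```

```bash
python3 look.py pics/f.png
```

```text
8.0833 [0.63158117 0.19561192 0.09104257] [ 1.00383954 -1.30834816  0.24700347] 0.06825047768150337
top rail_mid 0.85 [354. 258.] [ 0.4798 -0.1087  0.046 ]
top rail_mid 0.73 [229. 275.] [0.4509 0.1585 0.046 ]
top rail_mid 0.49 [216. 143.] [0.7344 0.1785 0.046 ]
top clamp_tab_top 0.6 [201. 230.] [0.5483 0.2125 0.062 ]
wrist rail_mid 0.94 [ 41. 296.] [0.4761 0.1812 0.046 ]
wrist rail_mid 0.87 [456. 233.] [0.7367 0.1822 0.046 ]
wrist clamp_tab_top 0.67 [124. 251.] [0.5468 0.2092 0.062 ]
```

View pics/f.png

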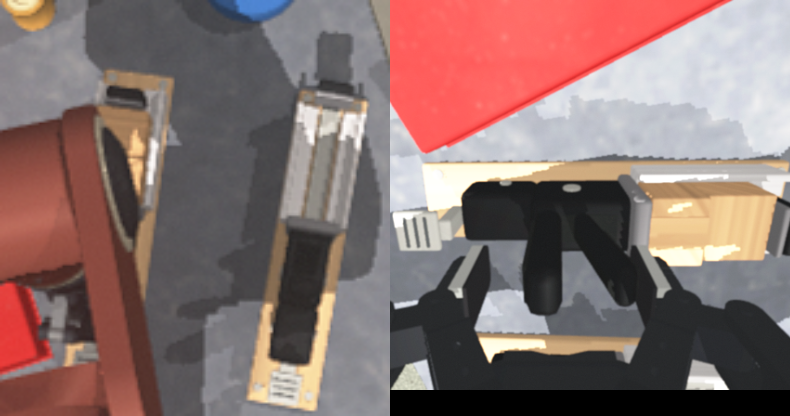

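The joint is shut with no gap left, and the jaw stands on the block at (783,225). The third squeeze stopped short at 40 mm opening, as expected once it is shut. Next I lift off and go to the tab.

step_arm(
  moves=[
    [[0,0,2,0],[0,0,2,0],[0,0,2,0],[-2.1,0.33,0.5,0],[-2.1,0.33,0,0],[-2.1,0.33,0,0],[-2.2,0.34,0,0],[0,0,0,0],[0,0,0,0]],
  ],
)

```text
t: 9.13
tool_pos: [0.5462, 0.2092, 0.1564]
tool_rot: [-3.131, 0.254, -0.0]
contact_force: [1.0, 0.5, 0.3]
opening: 0.0686
```

step_arm(
  moves=[
    [[0,0,0,0],[0,0,0,0],[0,0,0,0],[0,0,0,0],[0,0,-2,0],[0,0,-2,0],[0,0,-2,0],[0,0,-1.2,0],[0,0,0,0],[0,0,0,0]],
  ],
  grip=1,
)

```text
t: 9.97
tool_pos: [0.5467, 0.2087, 0.0838]
tool_rot: [3.131, -0.256, -0.002]
contact_force: [1.1, -1.3, 0.5]
opening: -0.0002
```

```bash
python3 look.py pics/g.png; python3 -c "
from h import *
print(proj('wrist',readout.get_obs()['tool_pos']))"
```

```text
9.9667 [0.54667663 0.20874923 0.08375778] [ 1.06928118 -1.27019459  0.49415975] -0.00018520988460530636
top rail_mid 0.96 [353. 256.] [ 0.4835 -0.1073  0.046 ]
top rail_mid 0.74 [226. 278.] [0.4454 0.1652 0.046 ]
top rail_mid 0.68 [219. 142.] [0.7362 0.1738 0.046 ]
wrist rail_mid 0.74 [152. 298.] [0.4649 0.185  0.046 ]
wrist clamp_tab_top 0.91 [276. 254.] [0.5468 0.2093 0.062 ]
[278.08784968 276.31961199]
```

View pics/g.png

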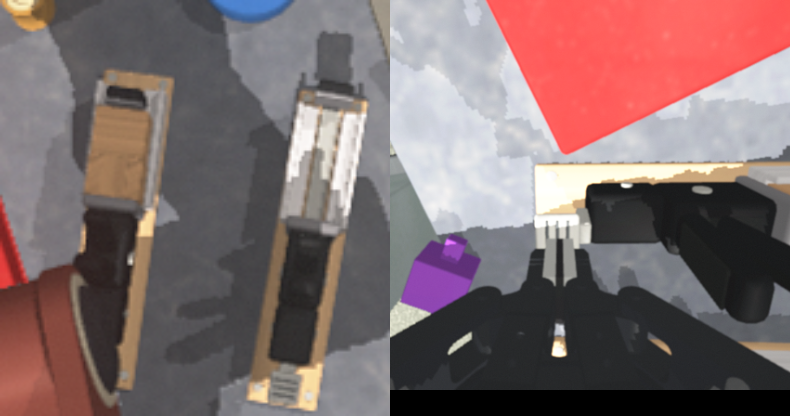

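The closed fingers are centred over the tab: the network has it at (0.547, 0.209), and the tool is at (0.547, 0.209). The top view shows the joint shut. I press down.

step_arm(
  moves=[
    [[0,0,-1,0],[0,0,-0.8,0],[0,0,-0.5,0],[0,0,-0.4,0],[0,0,-0.3,0],[0,0,-0.1,0],[0,0,0,0],[0,0,0,0],[0,0,0,0],[0,0,0,0]],
  ],
)

```text
t: 11.1
tool_pos: [0.5418, 0.2097, 0.0546]
tool_rot: [3.13, -0.255, -0.023]
contact_force: [-22.9, -0.6, 25.8]
opening: -0.0002
```

step_arm(
  moves=[
    [[0,0,0,0],[0,0,0,0],[0,0,0,0],[0,0,0,0],[0,0,0,0],[0,0,0,0]],
  ],
)

```text
t: 11.6
tool_pos: [0.5418, 0.2097, 0.0545]
tool_rot: [3.13, -0.255, -0.023]
contact_force: [-22.4, -1.0, 24.4]
opening: -0.0002
```

```bash
python3 look.py pics/i.png
```

```text
11.6 [0.54177131 0.20970219 0.05453825] [-22.36498183  -0.97791443  24.38836059] -0.0001994765900316812
top rail_mid 0.79 [358. 258.] [ 0.4785 -0.1177  0.046 ]
top rail_mid 0.62 [228. 275.] [0.452  0.1606 0.046 ]
top rail_mid 0.56 [218. 143.] [0.7347 0.1751 0.046 ]
wrist rail_mid 0.59 [146. 327.] [0.4661 0.1859 0.046 ]
```

View pics/i.png

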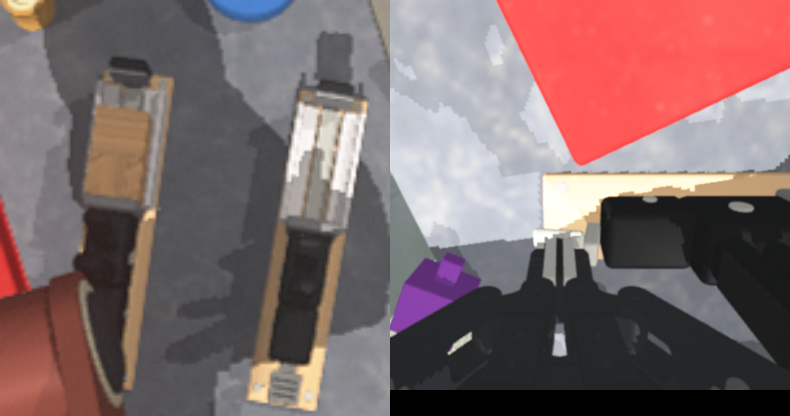

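The jaw has sprung back to the far end (top view (130,70)), and the wood has stayed shut. I lift clear and check.

step_arm(
  moves=[
    [[0,0,0.5,0],[0,0,0.8,0],[0,0,2,0],[0,0,3,0],[0,0,4,0],[-2,0,4,0],[-2,0,0,0],[0,0,0,0],[0,0,0,0],[0,0,0,0]],
  ],
)

```text
t: 12.73
tool_pos: [0.508, 0.2086, 0.192]
tool_rot: [3.13, -0.256, -0.003]
contact_force: [-0.5, -1.1, 0.6]
opening: -0.0002
```

```bash
python3 look.py pics/j.png
```

```text
12.7333 [0.50796506 0.20861827 0.19198235] [-0.5353374  -1.14677734  0.64426899] -0.0001788275308215928
top rail_mid 0.96 [217. 140.] [0.7395 0.1769 0.046 ]
top rail_mid 0.68 [358. 259.] [ 0.4774 -0.1181  0.046 ]
top clamp_tab_top 0.64 [204. 228.] [0.5527 0.2064 0.062 ]
wrist rail_mid 0.66 [228. 233.] [0.4557 0.179  0.046 ]
wrist rail_mid 0.59 [544. 184.] [0.7389 0.1792 0.046 ]
wrist clamp_tab_top 0.82 [325. 191.] [0.5474 0.2088 0.062 ]
```

View pics/j.png

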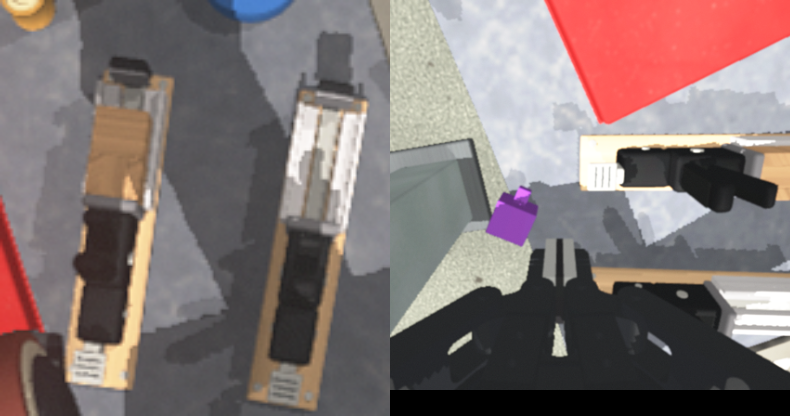

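The last view shows the joint shut (120,155) and the jaw fully back (130,70). The spare clamp is unchanged and the arm is clear.

```bash
python3 -c "
from station import ctrl
print(ctrl.finish_job())"
```

```text
the job is handed in; nothing more can be done
None
```

I squeezed the trigger of the clamp holding the wood three times. The third stroke stopped short at a 40 mm opening, as it should once the joint is shut. I then held its release tab down until the jaw sprang back, lifted clear and handed the job in at about 13 s.

**Last checks:** In the final pictures the joint is shut with no gap. That clamp's jaw is back at its open end, the other clamp looks unchanged, and the wrist force is near zero with the arm clear.

**What did not fit perfectly:**
- **Rail travel:** the trained networks put it at about 19–21 mm, slightly more than the 17 mm maximum gap. I take that as measuring error.
- **Jaw travel:** I judged it from the pictures only and did not measure it.
- **Side force:** the first squeeze and the tab press each gave about 25 N of sideways and upward force at the wrist, below the stated limits. The first squeeze was a few millimetres off centre, which I corrected for the second and third.

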